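Load the round sample jars into their holders, smallest first

ROBOT

A 6-joint arm with a two-finger parallel gripper is mounted at the origin on the work surface. World frame = base frame: x ahead of the robot, y to its left, z up, the work surface at z = 0. Lengths are in m, angles in degrees, forces in N, time in s.
With the tool pointing down it reaches from about 0.375 to 0.9 m from the base axis. Payload 3.1 kg.
Tool frame: the origin (TCP) lies at the very end of the fingers, on their centre line; the grasp point (between the pads) lies 19 mm behind it; z points along the fingers, y is the direction in which the jaws open and shut (so a half turn about z gives the same grasp; the last joint's range is limited). The gripper opens to 87 mm and grips with 3 to 60 N. Pads are 19 mm wide; open, the fingers measure 117 mm over their backs; the gripper's body (75 mm by 190 mm) begins 51 mm behind the grasp point.
Start: joints at [56.121, 30.224, 82.088, -0, 67.689, -10.227], TCP at [0.251, 0.572, 0.195] pointing down, gripper open.
Joint ranges: [-176.69, 176.69], [-43.24, 126.21], [12.49, 139.97], [-82, 262], [0, 151.66], [-163.58, 163.58]. Speed limits (degrees/s): [159.86, 159.86, 180, 180, 180, 180].

INTERFACE

Orientations are given as a 3x3 rotation matrix whose columns are the frame's x, y, z axes.
In Python, from rig import bot gives the robot as it stands. The module is installed in compiled form; this text tells all that it offers.
- The arm moves only by the tool play_rows, never from a script. Its argument "targets" is a list of rows, each a list of 7 numbers: the closure, from 0 (fully open) to 1 (shut), then the shift along the world's x, y, z in m, then the turn, a rotation vector about the world's x, y, z in rad. A call has 1 to 12 rows; each row shifts and turns the commanded pose from where the row before left it; what a row does not reach is not made up. A row lasts 1/8 s, in which the tool goes at most 62.5 mm and 10.7 degrees, less where a joint would pass 70% of its speed; a pose out of reach is approached as far as the arm can. A call with a gripper value outside its range is refused whole. The fingers move at their own pace and stop on an object; the grip force is fixed at half the most. Time passes only in rows, so rows that do not move let the fingers close. It gives the time, the measured TCP pose, the force and the opening at its end, in the units of the state.
- bot.read_state(): the state, without advancing time (a new reading comes with each control period).
- bot.capture(name): name is "scene" or "top" or "wrist"; returns the picture (480x640x3 uint8, blue, green, red); there is no depth.
- bot.get_calibration(name): a dict with "fx", "fy", "cx", "cy" (pixels), "k1" (the pictures are not rectified: a ray, as slopes to the right and down, at radius r is drawn at 1 + k1 r^2 times it, then the intrinsics apply), "R" (3x3) and "t" (3): a world point X has camera coordinates R X + t. Camera axes: x right, y down, z forward; pixel columns grow to the right and rows downward; lengths in m; the calibration is good to about 2 mm. A picture is of the moment at which its call begins: read the wrist's pose just before it. get_calibration takes no time and is no camera call; for the wrist camera it gives the pose at the moment of the call.
- bot.hand_in(): hands the job in, once; it reports no verdict.
The state is a dict: "time_s": time; "joint_positions": joint angles; "qvel": joint speeds; "tau": joint torques, N m; "position": TCP position; "tcp_rot": TCP orientation; "force": force on the tool from outside, world axes, zero at the start; "moment": the same for the moment, N m; "opening": opening from 0.0 (shut) to 1.0 (fully open).
Only numpy, scipy, OpenCV 4.12 (cv2) and the standard library are available. Lean on these libraries where they do the work, as an engineer would, in place of code of your own. Each camera call takes 0.05 s, during which the arm holds its last target. There are 200 camera calls.

TASK

Stand each of the four round capped sample jars in the round yellow holder of its own size (smallest jar in smallest holder, and so on up to the largest), one after another from the smallest to the largest, because the analyser takes them in the order they are loaded. Set each one down upright on the bottom of its holder before letting go, do not drop it, and leave the two square bottles standing where they are.

Things in the scene. Friction and masses are not known exactly. Their poses are not given: they have to be found in the camera images.
- jar_small: the smallest of the four round sample jars: straight white plastic cylinder 28 mm in diameter with a flat blue screw cap (18 mm tall, 24 mm in diameter); 75 mm tall in all, up to 63 g, stands loose on the bench. Origin: centre of its underside; z up along its axis.
- jar_medium: the second smallest of the four round sample jars: straight white plastic cylinder 38 mm in diameter with a flat blue screw cap (18 mm tall, 34 mm in diameter); 85 mm tall in all, up to 126 g, stands loose on the bench. Origin: centre of its underside; z up along its axis.
- jar_large: the second largest of the four round sample jars: straight white plastic cylinder 50 mm in diameter with a flat blue screw cap (18 mm tall, 46 mm in diameter); 95 mm tall in all, up to 238 g, stands loose on the bench. Origin: centre of its underside; z up along its axis.
- jar_giant: the largest of the four round sample jars: straight white plastic cylinder 62 mm in diameter with a flat blue screw cap (18 mm tall, 58 mm in diameter); 105 mm tall in all, up to 392 g, stands loose on the bench. Origin: centre of its underside; z up along its axis.
- holder_small: the smallest of the four round yellow holders (open cups fixed to the bench), made for the 28 mm jar: outside 56 mm in diameter, wall 7 mm, well 42 mm in diameter, rim 24 mm above the bench, well floor 6 mm above the bench. Origin: centre of its underside, on the bench; z up.
- holder_medium: the second smallest of the four round yellow holders (open cups fixed to the bench), made for the 38 mm jar: outside 66 mm in diameter, wall 7 mm, well 52 mm in diameter, rim 24 mm above the bench, well floor 6 mm above the bench. Origin: centre of its underside, on the bench; z up.
- holder_large: the second largest of the four round yellow holders (open cups fixed to the bench), made for the 50 mm jar: outside 78 mm in diameter, wall 7 mm, well 64 mm in diameter, rim 24 mm above the bench, well floor 6 mm above the bench. Origin: centre of its underside, on the bench; z up.
- holder_giant: the largest of the four round yellow holders (open cups fixed to the bench), made for the 62 mm jar: outside 90 mm in diameter, wall 7 mm, well 76 mm in diameter, rim 24 mm above the bench, well floor 6 mm above the bench. Origin: centre of its underside, on the bench; z up.
- square_a: a square white plastic bottle with a round blue cap, not to be moved: 46 x 46 mm, shoulder at 72 mm, cap 32 mm in diameter, 90 mm tall in all, loose. Origin: centre of its underside; z up.
- square_b: a square white plastic bottle with a round blue cap, not to be moved: 46 x 46 mm, shoulder at 72 mm, cap 32 mm in diameter, 90 mm tall in all, loose. Origin: centre of its underside; z up.
Mind the look-alikes: they are no part of the job. Leave any black look-alike of the jar_small alone. What is shaped like the holder_large but blue is not meant.

How it is judged:
By the outcome, as a careful person would: the job done as asked, in the order asked, and still so for the second after the job is handed in, with the robot touching nothing.
It also fails if it takes over 106 s, if anything falls off the work surface, if the arm or the gripper's body presses on something with over 40 N, if the wrist force passes 120 N, or if a joint passes its speed limit or range.

## Working session

There is one attempt and no reset: what is moved stays moved. The work goes in short steps, Python scripts to look and compute and a tool call to move; the robot and the scene stay as the last step left them, time stands still between calls to the robot, and variables do not carry over. Pictures are saved under pics/ and viewed, about 12 in all and at most 16, crops included, and the job is handed in when it is done.

Besides the shell and the picture viewer there is one more tool, called after ">>>" as a command line: name --pt "numbers of a row" for each row, then --argument value for the rest. play_rows: Moves the arm, as the interface text tells. Its arguments: {"type":"object","properties":{"targets":{"type":"array","items":{"type":"array","items":{"type":"number"}}}},"required":["targets"]}

```bash
mkdir -p pics; python3 - <<'E'
from rig import bot
import cv2,numpy as np
s=bot.read_state();print(s['time_s'],s['position'],s['tcp_rot'],s['opening'])
for n in("scene","top","wrist"):
    c=bot.get_calibration(n);print(n,c)
    cv2.imwrite(f"pics/{n}0.png",bot.capture(n))
E
```

```text
0.0 [0.25027563 0.57187028 0.1942704 ] [[-9.16002327e-01  4.01171208e-01 -1.18277100e-03]
 [ 4.01172774e-01  9.16000715e-01 -1.75925862e-03]
 [ 3.77655179e-04 -2.08598051e-03 -9.99997753e-01]] 1.0018666732803239
scene {'fx': 548.7032033912701, 'fy': 548.7032033912701, 'cx': 318.13564379610125, 'cy': 247.364493681763, 'k1': 0.05811671543908941, 'R': array([[-0.53273736,  0.84614011, -0.01542172],
       [ 0.70332348,  0.43253684, -0.56413471],
       [-0.47066654, -0.31138209, -0.82553873]]), 't': array([ 0.26472731, -0.35121475,  1.40931266])}
top {'fx': 537.8432861394451, 'fy': 537.8432861394451, 'cx': 316.00721363430813, 'cy': 239.29782280250527, 'k1': 0.04421214646577484, 'R': array([[ 0.00483952, -0.99960896,  0.02754097],
       [-0.98539582, -0.00945496, -0.17001673],
       [ 0.17021064, -0.02631596, -0.98505625]]), 't': array([-0.01411043,  0.5158958 ,  0.98334279])}
wrist {'fx': 344.7591785733193, 'fy': 344.7591785733193, 'cx': 319.434389389355, 'cy': 239.78687628048098, 'k1': -0.059858338752055984, 'R': array([[ 0.40122177,  0.91597641, -0.00288245],
       [ 0.87362972, -0.38172322,  0.30175901],
       [ 0.27530384, -0.12359048, -0.95337988]]), 't': array([-0.62265051, -0.03766316,  0.39342298])}
```

View pics/top0.png

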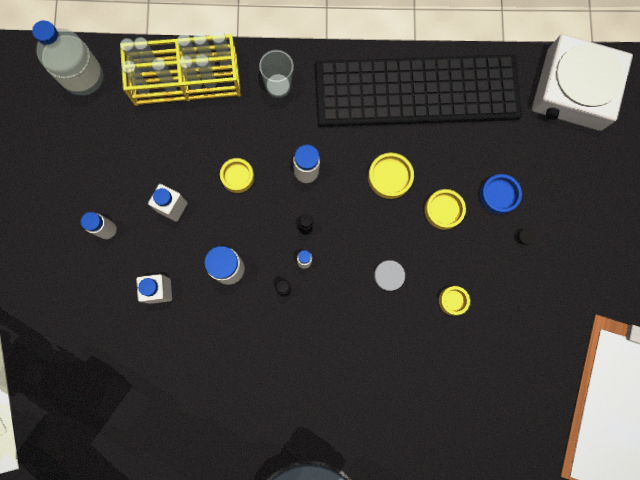

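View pics/scene0.png

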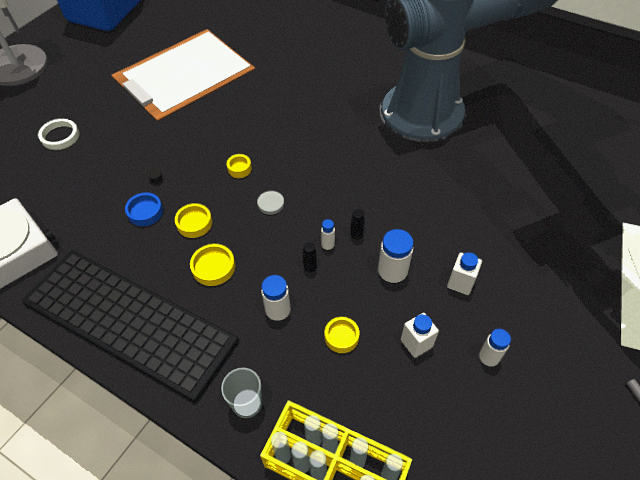

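Top view: jars at small (305,259), medium (95,223), large (307,158), giant (223,263). Yellow holders are at (455,300), (237,175), (445,209) and (391,176). Square bottles are at (163,200) and (150,288). Look-alikes are the black jars at (305,222), (283,287) and (524,237), and the blue cup at (501,193). I'll choose by size and colour.

```bash
cat > h.py <<'E'
import cv2,numpy as np
def ray(c,uv):
    K=np.array([[c['fx'],0,c['cx']],[0,c['fy'],c['cy']],[0,0,1]])
    p=cv2.undistortPoints(np.array([[uv]],float),K,np.array([c['k1'],0,0,0.]))[0,0]
    R=np.array(c['R']);return -R.T@np.array(c['t']),R.T@np.array([p[0],p[1],1])
def plane(c,uv,z):
    o,d=ray(c,uv);return o+d*(z-o[2])/d[2]
def tri(c1,u1,c2,u2):
    o1,d1=ray(c1,u1);o2,d2=ray(c2,u2)
    s=np.linalg.lstsq(np.c_[d1,-d2],o2-o1,rcond=None)[0]
    a=o1+d1*s[0];b=o2+d2*s[1];return (a+b)/2,np.linalg.norm(a-b)
def proj(c,X):
    p=np.array(c['R'])@np.array(X)+np.array(c['t']);x=p[:2]/p[2];x=x*(1+c['k1']*(x@x))
    return np.array([x[0]*c['fx']+c['cx'],x[1]*c['fy']+c['cy']])
def blobs(im,col,amin=60):
    H=cv2.cvtColor(im,cv2.COLOR_BGR2HSV)
    if col=='blue':m=cv2.inRange(H,(100,120,50),(130,255,255))
    elif col=='yellow':m=cv2.inRange(H,(22,120,60),(38,255,255))
    elif col=='white':m=cv2.inRange(H,(0,0,110),(180,60,255))
    m=cv2.morphologyEx(m,cv2.MORPH_CLOSE,np.ones((3,3)))
    r=[]
    for k in cv2.findContours(m,cv2.RETR_EXTERNAL,cv2.CHAIN_APPROX_NONE)[0]:
        h=cv2.convexHull(k);a=cv2.contourArea(h)
        if a>amin and len(k)>5:
            M=cv2.moments(h);e=cv2.fitEllipse(k);r.append((M['m10']/M['m00'],M['m01']/M['m00'],a,max(e[1])))
    return r
E
python3 - <<'E'
from rig import bot
from h import *
ct,cs=bot.get_calibration('top'),bot.get_calibration('scene')
it,is_=cv2.imread('pics/top0.png'),cv2.imread('pics/scene0.png')
for col in('blue','yellow'):
    bs=blobs(is_,col)
    for b in blobs(it,col):
        if b[1]>400 : continue
        best=[]
        for q in bs:
            X,e=tri(ct,b[:2],cs,q[:2])
            if e<.012 and -.01<X[2]<.13: best.append((np.round(X,3).tolist(),round(e,4),np.round(q[:2])))
        o,_=ray(ct,b[:2])
        for X,e,q in best: print(col,np.round(b[:2]),'diam',round(b[3]*np.linalg.norm(o-X)/ct['fx'],3),X,e,q)
# black lookalikes by hand
for n,u,v in(('b1',(305,218),(310,248)),('b2',(283,285),(358,214)),('b3',(523,236),(155,173))):
    print(n,tri(ct,u,cs,v))
for u in((165,200),(152,290)): print('sq',plane(ct,u,.072))
E
```

```text
blue [147. 287.] diam 0.034 [0.42, 0.293, 0.08] 0.0011 [469. 261.]
blue [304. 256.] diam 0.024 [0.48, 0.013, 0.067] 0.0006 [327. 225.]
blue [220. 262.] diam 0.059 [0.465, 0.162, 0.097] 0.0006 [397. 243.]
blue [ 91. 221.] diam 0.043 [0.54, 0.402, 0.077] 0.0009 [499. 339.]
blue [162. 197.] diam 0.035 [0.587, 0.276, 0.08] 0.0011 [422. 324.]
blue [501. 194.] diam 0.09 [0.619, -0.383, 0.008] 0.0005 [144. 209.]
blue [306. 156.] diam 0.047 [0.666, 0.01, 0.086] 0.0013 [274. 287.]
yellow [454. 300.] diam 0.064 [0.404, -0.281, 0.009] 0.0005 [239. 165.]
yellow [445. 209.] diam 0.085 [0.586, -0.269, 0.009] 0.0008 [193. 220.]
yellow [236. 175.] diam 0.072 [0.651, 0.149, 0.01] 0.0011 [342. 334.]
yellow [390. 175.] diam 0.095 [0.655, -0.161, 0.009] 0.001 [212. 264.]
b1 (array([0.55035677, 0.01319672, 0.07198997]), np.float64(0.004636759303539467))
b2 (array([0.42534468, 0.05177344, 0.06993793]), np.float64(0.0031558691635923852))
b3 (array([ 0.53154488, -0.41988796,  0.02097622]), np.float64(0.003953311024678684))
sq [0.58271575 0.27177503 0.072     ]
sq [0.41545548 0.28616832 0.072     ]
```

```bash
python3 - <<'E'
import cv2
im=cv2.imread('pics/top0.png')[130:330,70:550]
im=cv2.resize(im,None,fx=1.65,fy=1.65,interpolation=cv2.INTER_CUBIC)
cv2.imwrite('pics/crop0.png',im)
E
```

```text
(no output)
```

View pics/crop0.png

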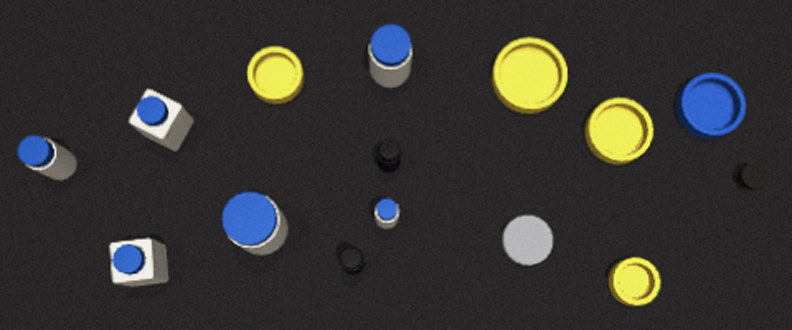

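The measurements agree: cap midpoints sit at 67, 77, 86 and 97 mm, so the tops are at about 75, 85, 95 and 105 mm. The holder mid-heights also fit. The crop confirms the choices: blue-capped round white jars of four sizes, yellow cups of four sizes, and the black and blue look-alikes clearly distinct. The present jaw direction (66°) clears the black jars, so I need no turns. I'll move over the small jar.

>>> play_rows --pt "0.3 0.01 -0.024 0 0 0 0" --pt "0.3 0.018 -0.043 0 0 0 0" --pt "0.3 0.018 -0.043 0 0 0 0" --pt "0.3 0.018 -0.043 0 0 0 0" --pt "0.3 0.018 -0.043 0 0 0 0" --pt "0.3 0.018 -0.043 0 0 0 0" --pt "0.3 0.018 -0.043 0 0 0 0" --pt "0.3 0.018 -0.043 0 0 0 0" --pt "0.3 0.018 -0.043 0 0 0 0" --pt "0.3 0.018 -0.043 0 0 0 0" --pt "0.3 0.018 -0.043 0 0 0 0" --pt "0.3 0.018 -0.043 0 0 0 0"

```text
time_s: 1.65
position: [0.459, 0.074, 0.1952]
tcp_rot: [[-0.916, 0.401, 0.0], [0.401, 0.916, 0.0], [0.0, 0.0, -1.0]]
force: [0.0, -0.7, 0.0]
opening: 0.699
```

>>> play_rows --pt "0.3 0.018 -0.043 0 0 0 0" --pt "0.3 0.004 -0.019 -0.02 0 0 0" --pt "0.3 0 0 -0.03 0 0 0" --pt "0.3 0 0 0 0 0 0" --pt "0.3 0 0 0 0 0 0"

```text
time_s: 2.28
position: [0.481, 0.0137, 0.1458]
tcp_rot: [[-0.916, 0.401, 0.001], [0.401, 0.916, -0.0], [-0.001, 0.0, -1.0]]
force: [0.8, -0.0, 0.5]
opening: 0.703
```

```bash
python3 - <<'E'
from rig import bot
from h import *
s=bot.read_state();print(s['time_s'],s['position'],s['force'],s['opening'])
c=bot.get_calibration('wrist');im=bot.capture('wrist');cv2.imwrite('pics/w1.png',im)
print('expect',proj(c,(.48,.013,.066)))
for b in blobs(im,'blue'): print(np.round(b,1),plane(c,b[:2],.066))
E
```

```text
2.275 [0.4810028  0.01365037 0.14577859] [ 0.77851023 -0.03921728  0.50320334] 0.7025838110690534
expect [319.59956664 235.59101731]
[317.3 238.5 730.   31.8] [0.48155834 0.01027492 0.066     ]
[547.2 126.4 211.5  86.6] [0.46961265 0.20829116 0.066     ]
[ 500.5  148.3 5175.    92.2] [0.4712985  0.16937796 0.066     ]
[631.4  21.  607.   45.4] [0.42033937 0.29002584 0.066     ]
```

View pics/w1.png

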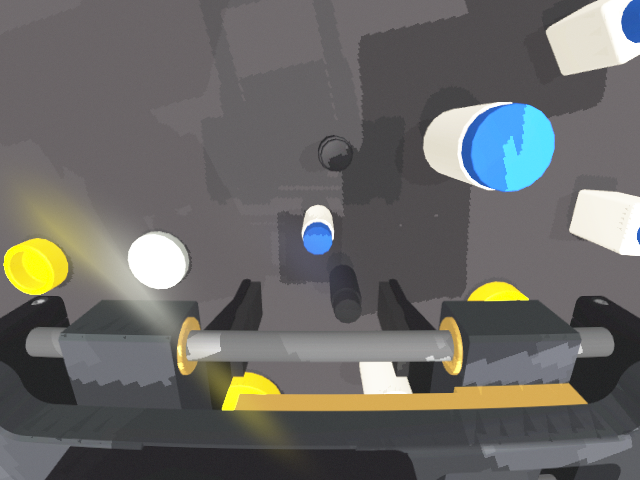

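The wrist view shows the small jar at (317,238) between the open fingers, and both black jars clear at (335,152) and (347,300). Two views agree to 3 mm. I'll nudge y, descend and grip.

>>> play_rows --pt "0.3 0 -0.002 -0.02 0 0 0" --pt "0.3 0 0 -0.03 0 0 0" --pt "0.3 0 0 -0.03 0 0 0" --pt "0.3 0 0 -0.025 0 0 0" --pt "0.3 0 0 -0.012 0 0 0" --pt "0.3 0 0 0 0 0 0" --pt "1 0 0 0 0 0 0" --pt "1 0 0 0 0 0 0" --pt "1 0 0 0 0 0 0" --pt "1 0 0 0 0 0 0" --pt "1 0 0 0 0 0 0" --pt "1 0 0 0 0 0 0"

```text
time_s: 3.82
position: [0.481, 0.0115, 0.0287]
tcp_rot: [[-0.916, 0.401, 0.001], [0.401, 0.916, -0.0], [-0.001, 0.0, -1.0]]
force: [-0.5, 1.0, 5.9]
opening: 0.262
```

>>> play_rows --pt "1 0 0 0 0 0 0" --pt "1 0 0 0 0 0 0"

```text
time_s: 4.08
position: [0.481, 0.0115, 0.0287]
tcp_rot: [[-0.916, 0.401, 0.001], [0.401, 0.916, -0.0], [-0.001, 0.0, -1.0]]
force: [0.5, -0.0, 4.9]
opening: 0.264
```

>>> play_rows --pt "1 0 0 0.015 0 0 0" --pt "1 0 0 0.03 0 0 0" --pt "1 0 0 0.025 0 0 0" --pt "1 0 0 0 0 0 0"

```text
time_s: 4.58
position: [0.4822, 0.0112, 0.1003]
tcp_rot: [[-0.916, 0.401, 0.005], [0.401, 0.916, -0.001], [-0.005, 0.001, -1.0]]
force: [0.9, -0.8, -0.8]
opening: 0.264
```

```bash
python3 - <<'E'
from rig import bot
from h import *
s=bot.read_state();print(s['position'],s['force'],s['opening'])
ims=[bot.capture('wrist')[140:400,170:470],bot.capture('scene')[130:330,190:490]]
cv2.imwrite('pics/w2.png',np.hstack([cv2.resize(i,(400,300)) for i in ims]))
E
```

```text
[0.48215507 0.01121316 0.10025406] [ 0.90321203 -0.78976628 -0.79018687] 0.26404039346023916
```

View pics/w2.png

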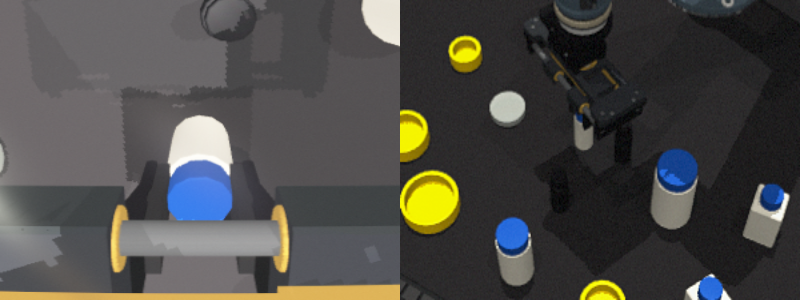

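The jar is held upright. I'll carry it to the small holder.

>>> play_rows --pt "1 -0.004 -0.0135 0 0 0 0" --pt "1 -0.008 -0.031 0 0 0 0" --pt "1 -0.009 -0.034 0 0 0 0" --pt "1 -0.009 -0.034 0 0 0 0" --pt "1 -0.009 -0.034 0 0 0 0" --pt "1 -0.009 -0.034 0 0 0 0" --pt "1 -0.009 -0.034 0 0 0 0" --pt "1 -0.009 -0.034 0 0 0 0" --pt "1 -0.007 -0.027 0 0 0 0" --pt "1 -0.004 -0.017 0 0 0 0" --pt "1 0 0 0 0 0 0" --pt "1 0 0 0 0 0 0"

```text
time_s: 6.18
position: [0.4032, -0.2798, 0.0978]
tcp_rot: [[-0.916, 0.401, -0.001], [0.401, 0.916, 0.002], [0.002, 0.001, -1.0]]
force: [0.2, 0.1, -0.3]
opening: 0.265
```

```bash
cat > chk.py <<'E'
from rig import bot
from h import *
import sys
# name, target xy, crop file
x,y,f=float(sys.argv[1]),float(sys.argv[2]),sys.argv[3]
s=bot.read_state();print(s['time_s'],s['position'],s['force'],s['opening'])
o=[]
for n,z in(('wrist',2),('scene',3),('top',3)):
    c=bot.get_calibration(n);im=bot.capture(n)
    for b in blobs(im,'yellow'):
        X=plane(c,b[:2],.011)
        if np.hypot(X[0]-x,X[1]-y)<.05: print(n,'holder',X,np.round(b,1))
    for b in blobs(im,'blue'):
        X=plane(c,b[:2],s['position'][2]+.04)
        if np.hypot(X[0]-x,X[1]-y)<.06: print(n,'cap',X,np.round(b,1))
    u=proj(c,(x,y,.05));w=[110,70,70][('wrist','scene','top').index(n)]
    im=cv2.copyMakeBorder(im,w,w,w,w,cv2.BORDER_CONSTANT);u=np.clip(u,[0,0],[639,479]).astype(int)
    o.append(cv2.resize(im[u[1]:u[1]+2*w,u[0]:u[0]+2*w],(260,260)))
cv2.imwrite(f,np.hstack(o))
E
python3 chk.py .404 -.281 pics/s1.png
```

```text
6.175 [ 0.4031981  -0.27980209  0.09784519] [ 0.20862904  0.11253457 -0.30840703] 0.26480367449921044
wrist holder [ 0.40442623 -0.28057698  0.011     ] [ 320.4  235.7 3578.    68.2]
wrist cap [ 0.40416944 -0.28214771  0.13784519] [ 318.1  311.3 1644.    52.6]
scene holder [ 0.40545145 -0.27881245  0.011     ] [238.6 165.5 493.   25. ]
```

View pics/s1.png

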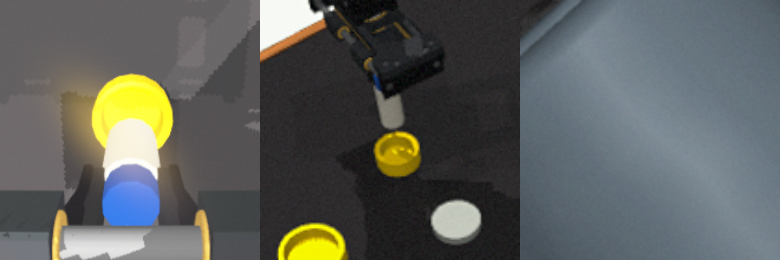

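The holder is centred under the jar: wrist, scene and first fix agree within 2 mm. I'll lower to just above the floor, then creep.

>>> play_rows --pt "1 0.001 -0.001 -0.015 0 0 0" --pt "1 0 0 -0.02 0 0 0" --pt "1 0 0 -0.016 0 0 0" --pt "1 0 0 -0.008 0 0 0" --pt "1 0 0 -0.002 0 0 0" --pt "1 0 0 -0.001 0 0 0" --pt "1 0 0 0 0 0 0"

```text
time_s: 7.2
position: [0.405, -0.2823, 0.0366]
tcp_rot: [[-0.916, 0.401, 0.001], [0.401, 0.916, -0.001], [-0.001, -0.0, -1.0]]
force: [-0.8, -0.2, -0.2]
opening: 0.259
```

>>> play_rows --pt "1 0 0 -0.001 0 0 0" --pt "1 0 0 -0.001 0 0 0" --pt "1 0 0 0 0 0 0"

```text
time_s: 7.58
position: [0.4049, -0.2822, 0.0347]
tcp_rot: [[-0.916, 0.401, 0.001], [0.401, 0.916, -0.001], [-0.001, -0.0, -1.0]]
force: [-0.7, -0.4, 3.6]
opening: 0.264
```

Contact is at 3.6 N, exactly at the expected height. Release and lift.

>>> play_rows --pt "0.5 0 0 0 0 0 0" --pt "0.3 0 0 0 0 0 0" --pt "0.3 0 0 0 0 0 0" --pt "0.3 0 0 0.02 0 0 0" --pt "0.3 0 0 0.035 0 0 0" --pt "0.3 0 0 0.04 0 0 0" --pt "0.1 0 0 0.04 0 0 0" --pt "0.1 0.004 0.02 0.03 0 0 0" --pt "0.1 0.009 0.046 0 0 0 0" --pt "0.1 0.009 0.046 0 0 0 0" --pt "0.1 0.009 0.046 0 0 0 0" --pt "0.1 0.009 0.046 0 0 0 0"

```text
time_s: 9.07
position: [0.4446, -0.0765, 0.1991]
tcp_rot: [[-0.916, 0.402, -0.0], [0.402, 0.916, 0.0], [0.0, 0.0, -1.0]]
force: [0.5, -0.4, 0.0]
opening: 0.902
```

```bash
python3 - <<'E'
from rig import bot
from h import *
o=[]
for n in('scene','top'):
    c=bot.get_calibration(n);im=bot.capture(n)
    for b in blobs(im,'blue'):
        X=plane(c,b[:2],.072)
        if np.hypot(X[0]-.404,X[1]+.281)<.06: print(n,'cap',X,b)
    u=proj(c,(.404,-.281,.05)).astype(int);o.append(cv2.resize(im[u[1]-60:u[1]+60,u[0]-60:u[0]+60],(350,350)))
cv2.imwrite('pics/s2.png',np.hstack(o))
E
```

```text
scene cap [ 0.4035484  -0.28199498  0.072     ] (234.3152709359606, 145.89326765188832, 101.5, 12.632624626159668)
top cap [ 0.40308504 -0.28207594  0.072     ] (464.46900584795316, 298.90526315789475, 142.5, 14.81600570678711)
```

View pics/s2.png

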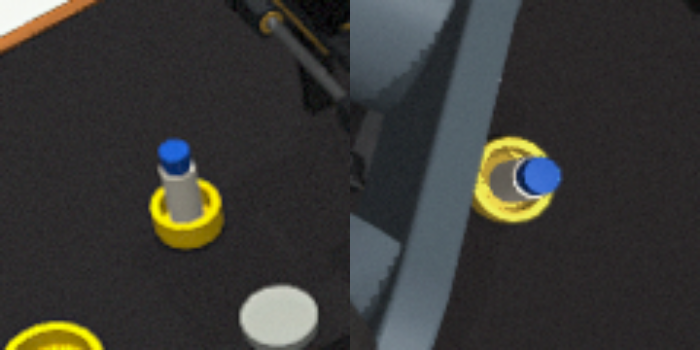

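The small jar stands centred and upright. On to the medium jar.

>>> play_rows --pt "0 0.009 0.045 0 0 0 0" --pt "0 0.009 0.045 0 0 0 0" --pt "0 0.009 0.045 0 0 0 0" --pt "0 0.009 0.045 0 0 0 0" --pt "0 0.009 0.045 0 0 0 0" --pt "0 0.009 0.045 0 0 0 0" --pt "0 0.009 0.045 0 0 0 0" --pt "0 0.009 0.045 0 0 0 0" --pt "0 0.009 0.045 0 0 0 0" --pt "0 0.009 0.045 -0.01 0 0 0" --pt "0 0.005 0.028 -0.03 0 0 0" --pt "0.1 0 0 0 0 0 0"

```text
time_s: 10.68
position: [0.5381, 0.4, 0.1556]
tcp_rot: [[-0.917, 0.399, -0.005], [0.399, 0.917, -0.003], [0.004, -0.005, -1.0]]
force: [0.3, -0.2, -0.1]
opening: 0.95
```

```bash
cat > wm.py <<'E'
from rig import bot
from h import *
import sys
x,y,z=map(float,sys.argv[1:4])
s=bot.read_state();print(s['time_s'],s['position'],s['force'],s['opening'])
c=bot.get_calibration('wrist');im=bot.capture('wrist')
for col,zz in(('blue',z-.009),('yellow',.011)):
  for b in blobs(im,col):
    X=plane(c,b[:2],zz)
    if np.hypot(X[0]-x,X[1]-y)<.06: print(col,X,np.round(b,1))
E
python3 wm.py .54 .402 .085
```

```text
10.675 [0.53809237 0.40002093 0.15563221] [ 0.30873775 -0.21653118 -0.08892326] 0.9499607157022717
blue [0.54150972 0.39927697 0.076     ] [ 322.2  240.8 1416.5   43.4]
```

>>> play_rows --pt "0.1 0.002 0 -0.02 0 0 0" --pt "0.1 0 0 -0.03 0 0 0" --pt "0.1 0 0 -0.03 0 0 0" --pt "0.1 0 0 -0.025 0 0 0" --pt "0.1 0 0 -0.015 0 0 0" --pt "0.1 0 0 0 0 0 0" --pt "1 0 0 0 0 0 0" --pt "1 0 0 0 0 0 0" --pt "1 0 0 0 0 0 0" --pt "1 0 0 0 0 0 0" --pt "1 0 0 0 0 0 0" --pt "1 0 0 0 0 0 0"

```text
time_s: 12.22
position: [0.5419, 0.4002, 0.0395]
tcp_rot: [[-0.916, 0.401, 0.0], [0.401, 0.916, 0.0], [-0.0, 0.0, -1.0]]
force: [0.2, 0.6, 1.9]
opening: 0.381
```

>>> play_rows --pt "1 0 0 0 0 0 0" --pt "1 0 0 0 0 0 0"

```text
time_s: 12.48
position: [0.5419, 0.4002, 0.0395]
tcp_rot: [[-0.916, 0.401, 0.0], [0.401, 0.916, 0.0], [-0.0, 0.0, -1.0]]
force: [-0.3, 1.0, 2.0]
opening: 0.381
```

>>> play_rows --pt "1 0 0 0.015 0 0 0" --pt "1 0 0 0.03 0 0 0" --pt "1 0 0 0.035 0 0 0" --pt "1 0 0 0.03 0 0 0" --pt "1 0 0 0.015 0 0 0" --pt "1 0 0 0 0 0 0"

```text
time_s: 13.22
position: [0.5422, 0.4002, 0.1655]
tcp_rot: [[-0.916, 0.401, 0.002], [0.401, 0.916, 0.001], [-0.002, 0.002, -1.0]]
force: [0.7, 0.5, -1.4]
opening: 0.383
```

>>> play_rows --pt "1 0.005 -0.011 0 0 0 0" --pt "1 0.01 -0.024 0 0 0 0" --pt "1 0.014 -0.032 0 0 0 0" --pt "1 0.014 -0.032 0 0 0 0" --pt "1 0.014 -0.032 0 0 0 0" --pt "1 0.014 -0.032 0 0 0 0" --pt "1 0.014 -0.032 0 0 0 0" --pt "1 0.012 -0.028 0 0 0 0" --pt "1 0.008 -0.019 0 0 0 0" --pt "1 0.004 -0.009 -0.01 0 0 0" --pt "1 0 0 -0.02 0 0 0" --pt "1 0 0 0 0 0 0"

```text
time_s: 14.72
position: [0.6482, 0.1493, 0.1314]
tcp_rot: [[-0.916, 0.401, -0.006], [0.401, 0.916, -0.0], [0.006, -0.003, -1.0]]
force: [0.2, 0.3, -0.2]
opening: 0.38
```

```bash
python3 chk.py .651 .149 pics/m1.png
```

```text
14.725 [0.64818292 0.1493076  0.13142034] [ 0.17118605  0.30434954 -0.17054595] 0.37993173217019716
wrist holder [0.64877074 0.1482727  0.011     ] [ 320.3  225.4 3710.5   70.7]
wrist cap [0.64733527 0.1483261  0.17142034] [ 318.8  307.  3013.5   77.4]
scene holder [0.65250287 0.15052393 0.011     ] [341.4 334.9 992.5  36.6]
top holder [0.64103361 0.14291199 0.011     ] [239.3 179.8 568.   31.9]
```

View pics/m1.png

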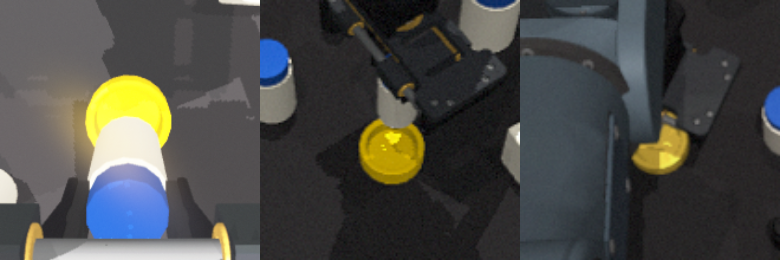

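The medium holder lies right under the jar. Lowering.

>>> play_rows --pt "1 0 0 -0.015 0 0 0" --pt "1 0 0 -0.025 0 0 0" --pt "1 0 0 -0.025 0 0 0" --pt "1 0 0 -0.015 0 0 0" --pt "1 0 0 -0.006 0 0 0" --pt "1 0 0 -0.001 0 0 0" --pt "1 0 0 0 0 0 0"

```text
time_s: 15.75
position: [0.6515, 0.1491, 0.0481]
tcp_rot: [[-0.916, 0.401, 0.002], [0.401, 0.916, 0.0], [-0.002, 0.001, -1.0]]
force: [1.1, 0.3, -0.5]
opening: 0.387
```

>>> play_rows --pt "1 0 0 -0.001 0 0 0" --pt "1 0 0 -0.001 0 0 0" --pt "1 0 0 0 0 0 0"

```text
time_s: 16.12
position: [0.6508, 0.149, 0.0455]
tcp_rot: [[-0.916, 0.401, 0.0], [0.401, 0.916, -0.0], [-0.0, 0.0, -1.0]]
force: [-0.3, 0.7, 0.4]
opening: 0.379
```

>>> play_rows --pt "1 0 0 -0.001 0 0 0" --pt "1 0 0 0 0 0 0"

```text
time_s: 16.38
position: [0.6511, 0.149, 0.0455]
tcp_rot: [[-0.916, 0.401, 0.001], [0.401, 0.916, -0.0], [-0.001, 0.0, -1.0]]
force: [-0.9, -0.5, 5.0]
opening: 0.383
```

Contact at 5 N. Release, lift, and go over the large jar.

>>> play_rows --pt "0.4 0 0 0 0 0 0" --pt "0.15 0 0 0 0 0 0" --pt "0.15 0 0 0 0 0 0" --pt "0.15 0 0 0.02 0 0 0" --pt "0.15 0 0 0.035 0 0 0" --pt "0.1 0 0 0.04 0 0 0" --pt "0 0 0 0.03 0 0 0" --pt "0 0.003 -0.029 0 0 0 0" --pt "0 0.004 -0.04 0 0 0 0" --pt "0 0.004 -0.04 0 0 0 0" --pt "0 0.004 -0.03 0 0 0 0" --pt "0 0 0 0 0 0 0"

```text
time_s: 17.88
position: [0.6665, 0.0076, 0.1706]
tcp_rot: [[-0.915, 0.404, 0.002], [0.404, 0.915, -0.001], [-0.002, 0.0, -1.0]]
force: [-0.1, 0.3, 0.2]
opening: 0.994
```

```bash
python3 wm.py .666 .01 .095; python3 chk.py .651 .149 pics/m2.png
```

```text
17.875 [0.66647119 0.00755445 0.17060983] [-0.05907056  0.33404321  0.20673809] 0.9939665787935928
blue [0.66720382 0.00785016 0.086     ] [ 321.5  235.1 2493.5   56.6]
17.925 [0.6660303  0.00921908 0.1703703 ] [0.79374062 0.27902317 0.33306613] 1.00170494019236
wrist holder [0.65061336 0.14643555 0.011     ] [ 441.1  145.7 3762.    70.9]
wrist cap [0.62229299 0.10002315 0.2103703 ] [ 474.9  147.3 1726.5   49.1]
scene holder [0.65348657 0.15087941 0.011     ] [341.3 335.4 964.5  34.6]
```

View pics/m2.png

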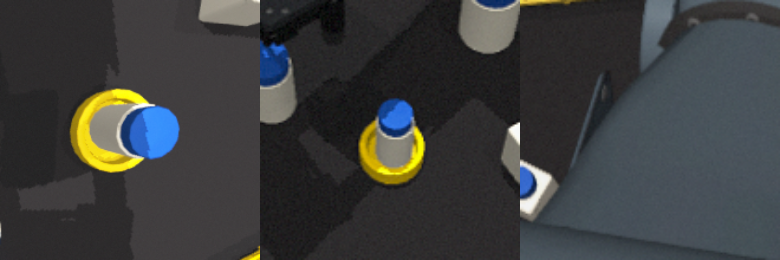

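The medium jar is upright in its holder. Grasp the large jar (wrist fix 0.667, 0.008).

>>> play_rows --pt "0 0 -0.001 -0.02 0 0 0" --pt "0 0 0 -0.03 0 0 0" --pt "0 0 0 -0.035 0 0 0" --pt "0 0 0 -0.028 0 0 0" --pt "0 0 0 -0.015 0 0 0" --pt "0 0 0 0 0 0 0" --pt "1 0 0 0 0 0 0" --pt "1 0 0 0 0 0 0" --pt "1 0 0 0 0 0 0" --pt "1 0 0 0 0 0 0" --pt "1 0 0 0 0 0 0" --pt "1 0 0 0 0 0 0"

```text
time_s: 19.58
position: [0.6659, 0.009, 0.0415]
tcp_rot: [[-0.916, 0.401, 0.001], [0.401, 0.916, 0.0], [-0.0, 0.0, -1.0]]
force: [0.1, 0.2, 1.7]
opening: 0.56
```

>>> play_rows --pt "1 0 0 0 0 0 0" --pt "1 0 0 0.015 0 0 0" --pt "1 0 0 0.03 0 0 0" --pt "1 0 0 0.035 0 0 0" --pt "1 0 0 0 0 0 0"

```text
time_s: 20.2
position: [0.6683, 0.0086, 0.125]
tcp_rot: [[-0.916, 0.401, 0.008], [0.401, 0.916, -0.001], [-0.007, 0.002, -1.0]]
force: [-0.1, -0.6, -1.5]
opening: 0.558
```

>>> play_rows --pt "1 -0.003 -0.012 0 0 0 0" --pt "1 -0.007 -0.025 0 0 0 0" --pt "1 -0.01 -0.034 0 0 0 0" --pt "1 -0.01 -0.034 0 0 0 0" --pt "1 -0.01 -0.034 0 0 0 0" --pt "1 -0.01 -0.034 0 0 0 0" --pt "1 -0.01 -0.034 0 0 0 0" --pt "1 -0.009 -0.032 0 0 0 0" --pt "1 -0.007 -0.026 0 0 0 0" --pt "1 -0.004 -0.013 0 0 0 0" --pt "1 0 0 0 0 0 0" --pt "1 0 0 0 0 0 0"

```text
time_s: 21.7
position: [0.5854, -0.2678, 0.1207]
tcp_rot: [[-0.916, 0.401, -0.001], [0.401, 0.916, 0.001], [0.001, 0.001, -1.0]]
force: [0.7, -0.1, -0.7]
opening: 0.559
```

```bash
python3 chk.py .586 -.269 pics/l1.png
```

```text
21.7 [ 0.58542059 -0.26783824  0.12069697] [ 0.72278767 -0.06600745 -0.71820689] 0.5587748759612126
wrist holder [ 0.58158656 -0.26744424  0.011     ] [ 319.3  222.9 5185.    84.6]
wrist cap [ 0.6147025  -0.28175356  0.16069697] [319.5 363.3  86.5  39.7]
wrist cap [ 0.58311423 -0.26820989  0.16069697] [ 319.   304.4 4893.   112.4]
wrist cap [ 0.55757356 -0.3090397   0.16069697] [ 220.4  291.1 2942.    67.6]
scene holder [ 0.58808623 -0.2659262   0.011     ] [193.2 220.5 997.   38.5]
```

View pics/l1.png

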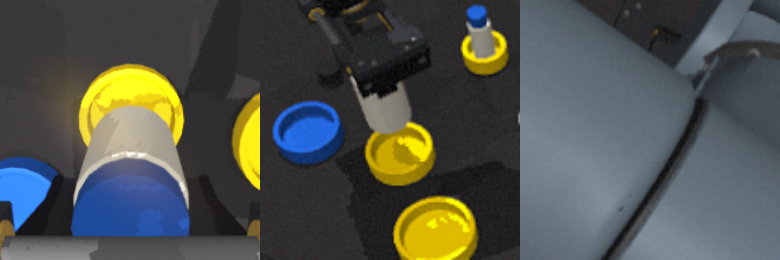

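The jar is above the large yellow holder, with the blue one off to the left. Lowering.

>>> play_rows --pt "1 0 0 -0.012 0 0 0" --pt "1 0 0 -0.02 0 0 0" --pt "1 0 0 -0.02 0 0 0" --pt "1 0 0 -0.012 0 0 0" --pt "1 0 0 -0.005 0 0 0" --pt "1 0 0 -0.001 0 0 0" --pt "1 0 0 0 0 0 0"

```text
time_s: 22.72
position: [0.5862, -0.2693, 0.0518]
tcp_rot: [[-0.916, 0.401, 0.001], [0.401, 0.916, -0.001], [-0.001, -0.0, -1.0]]
force: [0.7, -0.8, -0.8]
opening: 0.56
```

>>> play_rows --pt "1 0 0 -0.001 0 0 0" --pt "1 0 0 -0.001 0 0 0" --pt "1 0 0 -0.001 0 0 0" --pt "1 0 0 0 0 0 0"

```text
time_s: 23.22
position: [0.5856, -0.269, 0.0482]
tcp_rot: [[-0.916, 0.401, -0.0], [0.401, 0.916, 0.0], [0.0, 0.0, -1.0]]
force: [1.1, -0.1, -0.1]
opening: 0.558
```

>>> play_rows --pt "1 0 0 -0.001 0 0 0" --pt "1 0 0 -0.0005 0 0 0" --pt "1 0 0 0 0 0 0"

```text
time_s: 23.6
position: [0.5861, -0.2692, 0.0475]
tcp_rot: [[-0.916, 0.401, 0.001], [0.401, 0.916, -0.001], [-0.001, -0.0, -1.0]]
force: [-0.9, 0.3, 4.6]
opening: 0.557
```

Contact at 4.6 N. Release, lift, and go over to the giant jar.

>>> play_rows --pt "0.25 0 0 0 0 0 0" --pt "0 0 0 0 0 0 0" --pt "0 0 0 0 0 0 0" --pt "0 0 0 0.02 0 0 0" --pt "0 0 0 0.035 0 0 0" --pt "0 0 0 0.04 0 0 0" --pt "0 0 0 0.035 0 0 0" --pt "0 -0.006 0.021 0.02 0 0 0" --pt "0 -0.012 0.042 0 0 0 0" --pt "0 -0.012 0.042 0 0 0 0" --pt "0 -0.012 0.042 0 0 0 0" --pt "0 -0.012 0.042 0 0 0 0"

```text
time_s: 25.1
position: [0.5311, -0.0788, 0.1966]
tcp_rot: [[-0.916, 0.401, -0.0], [0.401, 0.916, 0.0], [0.0, 0.0, -1.0]]
force: [0.8, -0.1, -0.2]
opening: 1.003
```

>>> play_rows --pt "0 -0.012 0.042 0 0 0 0" --pt "0 -0.012 0.042 0 0 0 0" --pt "0 -0.012 0.042 0 0 0 0" --pt "0 -0.012 0.042 0 0 0 0" --pt "0 -0.012 0.042 0 0 0 0" --pt "0 -0.007 0.032 0 0 0 0" --pt "0 0 0 0 0 0 0" --pt "0 0 0 0 0 0 0"

```text
time_s: 26.1
position: [0.4649, 0.1615, 0.1967]
tcp_rot: [[-0.916, 0.401, 0.0], [0.401, 0.916, -0.001], [-0.0, -0.0, -1.0]]
force: [0.6, -0.2, 0.4]
opening: 1.001
```

```bash
python3 wm.py .465 .162 .105; python3 chk.py .586 -.269 pics/l2.png
```

```text
26.1 [0.4649101  0.16149833 0.19668485] [ 0.5999864  -0.18275081  0.43715656] 1.0013798192305858
blue [0.46590499 0.15883172 0.096     ] [ 318.5  231.6 3506.5   66.8]
26.15 [0.4650801  0.16114752 0.19668872] [ 0.46720017 -0.19579226 -0.06726185] 1.0048647234820371
scene holder [ 0.58908348 -0.26485194  0.011     ] [193.3 221.  962.   34.8]
top holder [ 0.58378058 -0.2659852   0.011     ] [ 443.4  210.  1189.    39.5]
top cap [ 0.54912853 -0.22657054  0.23668872] [456.7 199.1 504.5  25.9]
top cap [ 0.55847605 -0.29620098  0.23668872] [ 500.6  193.7 1325.    42. ]
```

View pics/l2.png

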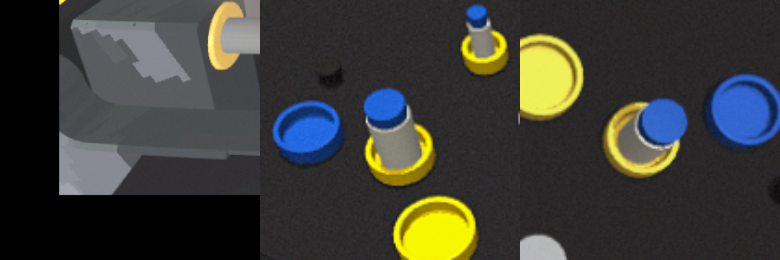

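The large jar is upright and seated. Grasp the giant jar.

>>> play_rows --pt "0 0 -0.001 -0.02 0 0 0" --pt "0 0 0 -0.035 0 0 0" --pt "0 0 0 -0.035 0 0 0" --pt "0 0 0 -0.03 0 0 0" --pt "0 0 0 -0.018 0 0 0" --pt "0 0 0 -0.009 0 0 0" --pt "0 0 0 0 0 0 0" --pt "1 0 0 0 0 0 0" --pt "1 0 0 0 0 0 0" --pt "1 0 0 0 0 0 0" --pt "1 0 0 0 0 0 0" --pt "1 0 0 0 0 0 0"

```text
time_s: 27.8
position: [0.465, 0.161, 0.0502]
tcp_rot: [[-0.916, 0.401, 0.001], [0.401, 0.916, -0.0], [-0.001, 0.0, -1.0]]
force: [0.2, -0.1, 3.7]
opening: 0.694
```

>>> play_rows --pt "1 0 0 0 0 0 0" --pt "1 0 0 0.012 0 0 0" --pt "1 0 0 0.025 0 0 0" --pt "1 0 0 0.03 0 0 0" --pt "1 0 0 0.03 0 0 0" --pt "1 0 0 0.013 0 0 0" --pt "1 0 0 0 0 0 0"

```text
time_s: 28.68
position: [0.4649, 0.1611, 0.1603]
tcp_rot: [[-0.916, 0.401, 0.001], [0.401, 0.916, 0.0], [-0.001, 0.001, -1.0]]
force: [0.9, 0.2, -3.4]
opening: 0.697
```

>>> play_rows --pt "1 0.006 -0.01 0 0 0 0" --pt "1 0.013 -0.022 0 0 0 0" --pt "1 0.018 -0.031 0 0 0 0" --pt "1 0.02 -0.034 0 0 0 0" --pt "1 0.02 -0.034 0 0 0 0" --pt "1 0.02 -0.034 0 0 0 0" --pt "1 0.02 -0.034 0 0 0 0" --pt "1 0.02 -0.034 0 0 0 0" --pt "1 0.02 -0.034 0 0 0 0" --pt "1 0.016 -0.027 0 0 0 0" --pt "1 0.011 -0.019 0 0 0 0" --pt "1 0.006 -0.009 0 0 0 0"

```text
time_s: 30.18
position: [0.6542, -0.1628, 0.1575]
tcp_rot: [[-0.915, 0.403, -0.003], [0.403, 0.915, 0.001], [0.003, -0.0, -1.0]]
force: [0.3, 0.1, -2.5]
opening: 0.696
```

>>> play_rows --pt "1 0 0 -0.012 0 0 0" --pt "1 0 0 -0.018 0 0 0" --pt "1 0 0 0 0 0 0" --pt "1 0 0 0 0 0 0"

```text
time_s: 30.68
position: [0.6545, -0.1603, 0.1294]
tcp_rot: [[-0.916, 0.4, -0.001], [0.4, 0.916, 0.0], [0.001, 0.0, -1.0]]
force: [0.2, 0.1, -1.3]
opening: 0.695
```

```bash
python3 chk.py .655 -.161 pics/g1.png
```

```text
30.675 [ 0.65445606 -0.160252    0.12942415] [ 0.23215852  0.12167631 -1.31516031] 0.6951939781897006
wrist holder [ 0.64667443 -0.15818397  0.011     ] [ 319.4  215.9 5985.    96.2]
wrist cap [ 0.68668762 -0.17557779  0.16942415] [319.3 368.5 990.5  91.3]
wrist cap [ 0.64993624 -0.15903076  0.16942415] [ 320.2  299.6 7335.5  140.6]
scene holder [ 0.65844827 -0.15607258  0.011     ] [ 212.7  265.8 1390.5   47.3]
scene cap [ 0.62664206 -0.19265768  0.16942415] [193.2 199.8  77.   12.7]
```

View pics/g1.png

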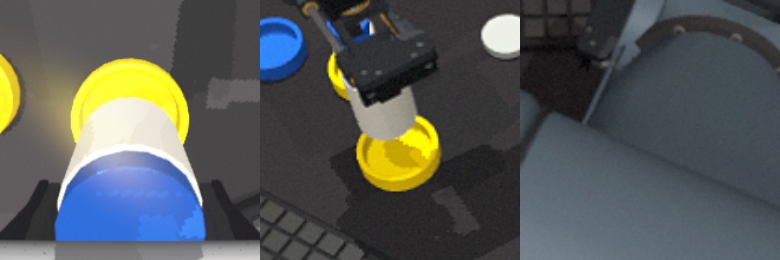

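>>> play_rows --pt "1 0 0 -0.012 0 0 0" --pt "1 0 0 -0.02 0 0 0" --pt "1 0 0 -0.02 0 0 0" --pt "1 0 0 -0.012 0 0 0" --pt "1 0 0 -0.006 0 0 0" --pt "1 0 0 -0.001 0 0 0" --pt "1 0 0 0 0 0 0"

```text
time_s: 31.7
position: [0.6552, -0.1612, 0.0593]
tcp_rot: [[-0.916, 0.401, 0.001], [0.401, 0.916, -0.0], [-0.001, 0.0, -1.0]]
force: [0.5, -0.7, -1.7]
opening: 0.7
```

>>> play_rows --pt "1 0 0 -0.001 0 0 0" --pt "1 0 0 -0.001 0 0 0" --pt "1 0 0 -0.001 0 0 0" --pt "1 0 0 0 0 0 0"

```text
time_s: 32.2
position: [0.6549, -0.1611, 0.0563]
tcp_rot: [[-0.916, 0.401, 0.001], [0.401, 0.916, -0.0], [-0.001, -0.0, -1.0]]
force: [-0.4, -0.9, 0.7]
opening: 0.697
```

>>> play_rows --pt "1 0 0 -0.001 0 0 0" --pt "1 0 0 0 0 0 0"

```text
time_s: 32.45
position: [0.6551, -0.1612, 0.0562]
tcp_rot: [[-0.916, 0.401, 0.001], [0.401, 0.916, -0.001], [-0.001, -0.0, -1.0]]
force: [-1.9, 0.6, 7.0]
opening: 0.693
```

Seated at 7 N. Release, lift clear, and back off for a final look.

>>> play_rows --pt "0.2 0 0 0 0 0 0" --pt "0 0 0 0 0 0 0" --pt "0 0 0 0 0 0 0" --pt "0 0 0 0.02 0 0 0" --pt "0 0 0 0.035 0 0 0" --pt "0 0 0 0.04 0 0 0" --pt "0 0 0 0.04 0 0 0" --pt "0 0 0 0.03 0 0 0" --pt "0 -0.02 0.04 0 0 0 0" --pt "0 -0.02 0.04 0 0 0 0" --pt "0 -0.02 0.04 0 0 0 0" --pt "0 -0.02 0.04 0 0 0 0"

```text
time_s: 33.95
position: [0.5744, 0.0001, 0.2214]
tcp_rot: [[-0.916, 0.401, 0.002], [0.401, 0.916, -0.0], [-0.002, 0.001, -1.0]]
force: [0.7, 0.1, -0.2]
opening: 1.004
```

>>> play_rows --pt "0 -0.02 0.045 0 0 0 0" --pt "0 -0.02 0.045 0 0 0 0" --pt "0 -0.01 0.045 0 0 0 0" --pt "0 -0.01 0.045 0 0 0 0" --pt "0 0 0.045 0 0 0 0" --pt "0 0 0.045 0 0 0 0" --pt "0 0 0.045 0 0 0 0" --pt "0 0 0.045 0 0 0 0" --pt "0 0 0.02 0 0 0 0" --pt "0 0 0 0 0 0 0"

```text
time_s: 35.2
position: [0.5146, 0.3797, 0.2203]
tcp_rot: [[-0.917, 0.399, 0.001], [0.399, 0.917, -0.0], [-0.001, 0.0, -1.0]]
force: [-0.5, -0.2, 0.1]
opening: 1.0
```

```bash
python3 - <<'E'
from rig import bot
from h import *
s=bot.read_state();print(s['time_s'],s['position'],s['force'])
cs,ct=bot.get_calibration('scene'),bot.get_calibration('top');a,b=bot.capture('scene'),bot.capture('top')
for n,c,im in(('scene',cs,a),('top',ct,b)):
  for q in blobs(im,'blue'):
    print(n,np.round(q[:2]),[np.round(plane(c,q[:2],z)[:2],3).tolist() for z in(.072,.081,.092,.102)])
cv2.imwrite('pics/end.png',np.hstack([cv2.resize(a[100:400,100:540],(400,273)),cv2.resize(b[100:400,60:560],(400,273))]))
E
```

```text
35.2 [0.51458509 0.37965389 0.22032722] [-0.54833753 -0.22532657  0.11133343]
scene [422. 324.] [[0.582, 0.276], [0.587, 0.277], [0.593, 0.278], [0.598, 0.279]]
scene [343. 317.] [[0.645, 0.149], [0.649, 0.151], [0.654, 0.154], [0.658, 0.156]]
scene [469. 261.] [[0.414, 0.293], [0.42, 0.293], [0.428, 0.294], [0.435, 0.295]]
scene [204. 239.] [[0.642, -0.178], [0.646, -0.173], [0.651, -0.166], [0.655, -0.16]]
scene [144. 209.] [[0.648, -0.333], [0.652, -0.326], [0.657, -0.317], [0.661, -0.31]]
scene [185. 196.] [[0.575, -0.282], [0.58, -0.276], [0.586, -0.268], [0.591, -0.261]]
scene [235. 146.] [[0.403, -0.282], [0.41, -0.275], [0.418, -0.267], [0.425, -0.26]]
scene [96. 12.] [[0.195, -0.911], [0.204, -0.898], [0.214, -0.883], [0.224, -0.868]]
top [464. 299.] [[0.403, -0.282], [0.403, -0.279], [0.402, -0.276], [0.401, -0.273]]
top [147. 287.] [[0.421, 0.295], [0.42, 0.292], [0.42, 0.289], [0.419, 0.286]]
top [162. 197.] [[0.589, 0.278], [0.586, 0.276], [0.584, 0.273], [0.581, 0.27]]
top [457. 199.] [[0.591, -0.276], [0.589, -0.273], [0.586, -0.27], [0.583, -0.267]]
top [501. 194.] [[0.602, -0.359], [0.6, -0.356], [0.597, -0.351], [0.594, -0.348]]
top [231. 165.] [[0.653, 0.152], [0.65, 0.151], [0.647, 0.149], [0.644, 0.148]]
top [399. 161.] [[0.665, -0.168], [0.662, -0.166], [0.658, -0.164], [0.655, -0.162]]
top [44. 32.] [[0.911, 0.516], [0.906, 0.511], [0.9, 0.506], [0.894, 0.5]]
```

View pics/end.png

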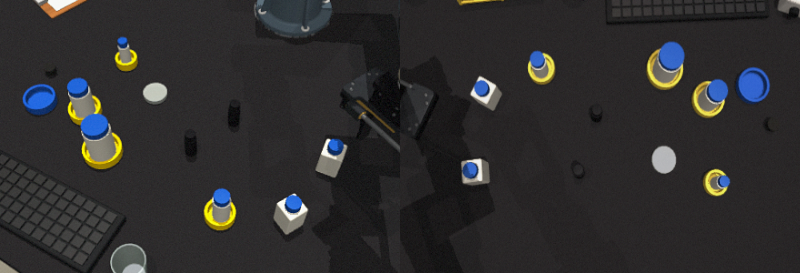

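All four jars stand in their own holders. The caps lie within 2 mm of the holder centres at the seated heights in both views. The square bottles' caps are at unchanged pixels.

```bash
python3 -c "
from rig import bot
print(bot.hand_in())"
```

```text
the job is handed in; nothing more can be done
None
```

I stood the four jars in their matching yellow holders in the order small, medium, large, giant. Each was lowered until it touched the holder floor (3.6 to 7 N, at the expected height) before I let go. The job was handed in at about 35 s.

- **Placement:** In the final scene and top views every cap is within about 2 mm of its holder centre at the seated height, and all four jars stand upright.
- **Left alone:** The square bottles are at unchanged pixels. The black look-alikes and the blue cup were not touched.
- **Readings that disagreed:**
  - The gripper opening read about 1 to 5 mm narrower than the jar diameters, most on the two smaller jars, but every grasp held.
  - Holder positions measured while the arm or jar partly hid them were up to about 12 mm off. I used the first unobstructed two-view positions instead.

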